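# Run the board stacks home on the feed rail and shut the keeper

### The job

Push the row of three board stacks on the aluminium feed rail from behind, as one train that stays together, until it is fully home against the end stop. Then push the red keeper arm round by its black knob until it is fully shut across the rail behind the row. Only push, with the fingertips or the outside of the fingers: lift and carry nothing, keep the stacks upright, and leave the spare stack, the loupe and the tape roll where they are.

Things in the scene. Friction and masses are not known exactly. Their poses are not given: they have to be found in the camera images.
- rail: Aluminium feed rail fixed to the bench: channel 460 mm long, floor 6 mm above the bench, 73 mm wide between lips 4 mm thick whose tops are 18 mm above the bench. Origin: on the bench under the channel's middle; it runs along its own y, +y to the end stop (open end at y = -235 mm). Row home: stack centres at y = 33, 100, 166 mm. All parts fixed to it are under 44 mm high.
- stop_face (a point): Foot of the end stop's black rubber face, in the middle of the channel at floor height (rail y = +200 mm); axes as the rail's. The stop block's top is 39 mm above the bench.
- stack_rear: Short stack of round green circuit boards, a solid upright disc 67 mm across and 41 mm high, about 56 g, last in the row, farthest from the end stop: the one to push. It lies loose on the rail floor. Origin: at its underside, on its centre line; z up.
- stack_middle: Short stack of round green circuit boards, a solid upright disc 67 mm across and 36 mm high, about 48 g, middle of the row, touching both others (gaps under 1 mm). It lies loose on the rail floor. Origin: at its underside, within 1.5 mm of its centre line; z up.
- stack_front: Short stack of round green circuit boards, a solid upright disc 67 mm across and 31 mm high, about 40 g, first in the row, nearest the end stop, 60 to 140 mm short of it at the start. It lies loose on the rail floor. Origin: at its underside, within 1.5 mm of its centre line; z up.
- keeper (a joint): Swing of the red keeper arm about its upright pivot (rad), counterclockwise from above: 0 = beside the channel, pointing away from the stop (rail -y); negative = further outward; 1.57 = fully shut across the channel (rail +x), at its limit. Bar 12 mm wide, 22 to 34 mm above the bench; stays where left (about 0.4 N at the knob). Shut, it is 6 mm behind a row that is home; a row not home blocks it.
- keeper_knob (a point): Middle of the upright black knob near the arm's free end, 112 mm from the pivot axis and 56 mm above the bench; the knob is 16 mm across and reaches from 44 to 68 mm above the bench (thinner neck below). Push it sideways.
- keeper_pivot (a point): Keeper's pivot axis, 28 mm above the bench, on the rail's -x side (at x = -62, y = -13 mm in the rail frame); axes as the rail's.
- spare_stack: Spare stack of round green boards standing alone on the bench on the rail's far side, 67 mm across, 26 mm high; origin under its centre. Not to be moved.
- loupe: Black eye loupe on the bench on the rail's far side, 38 mm across, 36 mm high; origin under its centre. Not to be moved.
- tape_roll: Roll of black tape lying flat on the bench on the rail's near side, 62 mm across, 19 mm high; origin under its centre. Not to be moved.
Things that resemble listed ones, but are neither listed nor needed, are in the scene too. Leave any brown or purple look-alike of the stack_front alone.

How it is judged:
On the way:
1. the whole row is home against the end stop while the keeper is still open (below 0.6 rad) (y of stack_rear in the frame of rail between 0.0265 and 0.0385 m and y of stack_middle in the frame of rail between 0.0945 and 0.1065 m and y of stack_front in the frame of rail between 0.1595 and 0.1715 m and x of stack_rear in the frame of rail between -0.008 and 0.008 m and z of each of stack_rear, stack_middle, stack_front in the frame of rail below 0.01 m and angle between each of stack_rear, stack_middle, stack_front's own z axis and vertical below 0.1 rad and x of stack_middle in the frame of rail between -0.008 and 0.008 m and x of stack_front in the frame of rail between -0.008 and 0.008 m and linear speed of each of stack_rear, stack_middle, stack_front below 0.01 m/s and value of joint keeper below 0.6 rad), for 0.2 s.
At the end, for the whole second after the job is handed in: All three stacks stand flat in the channel, in their order, each within 6 mm of its place in a row pushed fully against the end stop (sideways within 8 mm, upright within 0.1 rad) and at rest; the keeper is shut (over 1.47 of 1.57 rad) (y of stack_rear in the frame of rail between 0.0265 and 0.0385 m and y of stack_middle in the frame of rail between 0.0945 and 0.1065 m and y of stack_front in the frame of rail between 0.1595 and 0.1715 m and x of stack_rear in the frame of rail between -0.008 and 0.008 m and z of each of stack_rear, stack_middle, stack_front in the frame of rail below 0.01 m and angle between each of stack_rear, stack_middle, stack_front's own z axis and vertical below 0.1 rad and x of stack_middle in the frame of rail between -0.008 and 0.008 m and x of stack_front in the frame of rail between -0.008 and 0.008 m and linear speed of each of stack_rear, stack_middle, stack_front below 0.01 m/s and value of joint keeper above 1.47 rad); the robot touches nothing.
It fails at once if a stack was lifted off the rail by more than 10 mm (z of any of stack_rear, stack_middle, stack_front in the frame of rail above 0.016 m).
It fails at once if a stack was tipped (angle between any of stack_rear, stack_middle, stack_front's own z axis and vertical above 0.3 rad).
It fails at once if the train came apart: a gap over about 20 mm opened between neighbours (horizontal distance between stack_rear and stack_middle above 0.088 m or horizontal distance between stack_middle and stack_front above 0.088 m).
It fails at once if a bystander was moved by more than 15 mm (distance of any of spare_stack, loupe, tape_roll from where it was at the start of the episode above 0.015 m).
It also fails if it takes over 54 s, if anything falls off the work surface, if the arm or the gripper's body presses on something with over 40 N, if the wrist force passes 120 N, or if a joint passes its speed limit or range.

### The arm

A 7-joint arm with a two-finger parallel gripper is mounted at the origin on a cart in front of the work surface, level with it; the furniture and walls round the work are solid. World frame = base frame: x ahead of the robot, y to its left, z up, the work surface at z = 0. Lengths are in m, angles in rad, forces in N, time in s.
With the tool pointing down it reaches from about 0.4 to 0.9 m from the base axis. Payload 5.5 kg.
Tool frame: the origin (TCP) lies at the very end of the fingers, on their centre line; the grasp point (between the pads) lies bot.grip_depth behind it (bot.grip_depth is the distance from the TCP to the grasp point, in m); z points along the fingers, y is the line along which they close (so a half turn about z gives the same grasp; the last joint's range is limited). The gripper opens to 85 mm and grips with 20 to 120 N. Pads are 22 mm wide; open, the fingers measure 114 mm over their backs; the gripper's body (76 mm by 85 mm) begins 54 mm behind the grasp point. The pads swing forward as they close: fully open they stand 13 mm farther back than shut.
Start: joints at [1.433, 0.501, -0.427, 1.55, 0.221, 1.138, -0.21], TCP at [0.254, -0.598, 0.231] pointing down, gripper open.
Joint ranges: [-2.88, 2.88], [-0.31, 2.03], [-1.54, 1.56], [0.2, 2.42], [-1.41, 4.55], [0.19, 2.02], [-2.57, 2.57]. Speed limits (rad/s): [2.57, 2.57, 3.14, 3.14, 3.14, 3.14, 3.14].

### API

Orientations are given as a rotation vector (axis times angle).
In Python, from station import bot gives the robot as it stands.
- The arm moves only by the tool apply_moves, never from a script. Its argument "steps" is a list that holds one entry, the list of rows, each a list of 7 numbers: the shift along the world's x, y, z scaled (see below), then the turn, a rotation vector about the world's x, y, z scaled (see below), then the closure, from 0 (fully open) to 1 (shut). A call has 1 to 20 rows; each row is the pose to reach, as a shift and turn from the pose commanded when the call began; what a row does not reach only later rows make up. The controller multiplies each number of a shift by 0.12 m and each number of a turn by 0.5 rad. A row lasts 1/10 s, in which the tool goes at most 50 mm and 8.59 degrees, less where a joint would pass 70% of its speed; a pose out of reach is approached as far as the arm can. A call with a number of a shift or a turn outside -1 to 1 is refused whole. A call with a gripper value outside its range is refused whole. The fingers move at their own pace and stop on an object; "grip_force" is the grip in N (left out, the last holds). Time passes only in rows, so rows that repeat a pose let the fingers close. It gives the time, the measured TCP pose, the force, the opening and the grip force at its end, in the units of the state.
- bot.get_state(): the state, without advancing time (a new reading comes with each control period).
- bot.camera(name): name is "side" or "top" or "wrist"; returns the picture (384x512x3 uint8, blue, green, red); there is no depth.
- bot.camera_model(name): a dict with "intrinsics" (3x3 intrinsics, pixels), "extrinsics" (4x4, takes a point from world to camera coordinates); the wrist camera has in their place "mount" (4x4, takes a point from camera to tool coordinates, whose origin is the TCP and whose axes are the flange's). Camera axes: x right, y up, looking along -z (the intrinsics and any distortion apply to the point x, -y, -z); pixel columns grow to the right and rows downward; lengths in m; the calibration is good to about 2 mm. A picture is of the moment at which its call begins: read the wrist's pose just before it. camera_model takes no time and is no camera call.
- bot.job_done(): hands the job in; it is judged then, once.
Trained networks look in the newest picture that a camera, given by its name, has taken for a name from the list of things; names that differ only in an ending like _2 or _b are one class to them, and where a whole thing is asked for, a point or a joint stands for the part that bears it (a point fixed in the world has none). Each returns a list of dicts, best first, with "confidence" (0 to 1); they miss things now and then, are a little off and sometimes report something else, mostly with a low value. They report only what shows in the picture. A call takes as long as a camera call. They do not tell look-alikes from the thing itself.
- bot.trace(camera, label): "pixels" (384x512 bool, what is visible of it) and "box" ([left, top, right, bottom] in pixels, round what is visible of it).
- bot.pinpoint(camera, label): "position" ([column, row] in pixels: a listed point, or the origin of a listed thing).
The state is a dict: "clock": time; "joint_positions": joint angles; "joint_vel": joint speeds; "joint_efforts": joint torques, N m; "ee_pos": TCP position; "orientation": TCP orientation; "wrist_force": force on the tool from outside, world axes, zero at the start; "moment": the same for the moment, N m; "finger_gap": opening from 0.0 (shut) to 1.0 (fully open); "finger_force": force on a finger pad.
Only numpy, scipy, OpenCV 4.12 (cv2) and the standard library are available. Lean on these libraries where they do the work, as an engineer would, in place of code of your own. Each camera call takes 0.05 s, during which the arm holds its last target. There are 200 camera calls.

## Working session

There is one attempt and no reset: what is moved stays moved. The work goes in short steps, Python scripts to look and compute and a tool call to move; the robot and the scene stay as the last step left them, time stands still between calls to the robot, and variables do not carry over. Pictures are saved under pics/ and viewed, at most 10 in all, crops included, and the job is handed in when it is done.

Besides the shell and the picture viewer there is one more tool, called after "Emit:" as name(argument=value, ...) on one line, values as JSON. apply_moves: Moves the arm, as the interface text tells. Shifts and turns lie within -1 to 1; 1 stands for 0.12 m of shift or 0.5 rad of turn. Its arguments: {"type":"object","properties":{"steps":{"type":"array"},"grip_force":{"type":"number"}},"required":["steps"]}

```bash
mkdir -p pics; cat > h.py <<'E'
import numpy as np, cv2
from station import bot
from scipy.spatial.transform import Rotation as R
def ray(cam,px):
    m=bot.camera_model(cam);K=np.array(m["intrinsics"])
    d=np.array([(px[0]-K[0,2])/K[0,0],(px[1]-K[1,2])/K[1,1],1.])
    d=np.array([d[0],-d[1],-d[2]])
    E=np.array(m["extrinsics"]);Rm=E[:3,:3];t=E[:3,3]
    return -Rm.T@t, Rm.T@d
def at(cam,px,z):
    o,d=ray(cam,px);return o+d*(z-o[2])/d[2]
def proj(cam,p):
    m=bot.camera_model(cam);E=np.array(m["extrinsics"]);c=E[:3,:3]@np.array(p)+E[:3,3]
    q=np.array(m["intrinsics"])@np.array([c[0],-c[1],-c[2]]);return q[:2]/q[2]
E
python3 - <<'E'
from h import *
np.set_printoptions(precision=4,suppress=True)
s=bot.get_state();print(s["ee_pos"],s["orientation"],s["clock"],bot.grip_depth,R.from_rotvec(s["orientation"]).as_matrix())
print(bot.camera_model("top").keys(),ray("top",(256,192)))
Z=dict(rail=0,stop_face=.006,stack_rear=.006,stack_middle=.006,stack_front=.006,keeper_knob=.056,keeper_pivot=.028,spare_stack=0,loupe=0,tape_roll=0)
ims=[]
for c in ("top","side"):
    im=bot.camera(c);cv2.imwrite(f"pics/{c}0.png",im)
    for n,z in Z.items():
        for d in bot.pinpoint(c,n)[:4]:
            print(c,n,round(d["confidence"],2),np.round(d["position"],1),at(c,d["position"],z)[:2])
E
```

```text
[ 0.2533 -0.5979  0.2303] [-3.0768 -0.625   0.0005] 0.0 0.0187 [[ 0.9207  0.3902 -0.0007]
 [ 0.3902 -0.9207  0.0019]
 [ 0.0001 -0.002  -1.    ]]
dict_keys(['intrinsics', 'extrinsics']) (array([0.4052, 0.0596, 0.9566]), array([ 0.1568,  0.0099, -0.9878]))
top rail 0.87 [294.3 194.2] [ 0.5539 -0.0338]
top stop_face 0.6 [217.5 185.5] [0.571  0.1725]
top stack_rear 0.59 [322.9 195.6] [ 0.5513 -0.1096]
top stack_middle 0.83 [298.5 193.8] [ 0.5544 -0.0444]
top stack_front 0.74 [272.9 189.7] [0.5636 0.0241]
top stack_front 0.7 [217.9 257.3] [0.3828 0.1627]
top stack_front 0.67 [249.7 132.2] [0.722  0.0911]
top stack_front 0.57 [301.8 123.2] [ 0.7521 -0.052 ]
top keeper_knob 0.89 [339.4 224.6] [ 0.4716 -0.1416]
top keeper_pivot 0.82 [294.3 217.1] [ 0.4899 -0.0316]
top spare_stack 0.62 [353.4 151.9] [ 0.6758 -0.1951]
top spare_stack 0.49 [338.1 227. ] [ 0.4693 -0.1506]
top loupe 0.54 [283.5 151.4] [ 0.6718 -0.003 ]
top tape_roll 0.59 [259.2 243.2] [0.4216 0.057 ]
side rail 0.87 [255.5 181.5] [ 0.5559 -0.0266]
side rail 0.29 [254.1 158.2] [ 0.5604 -0.1195]
side stop_face 0.57 [245.  243.9] [0.5738 0.1772]
side stack_rear 0.84 [254.3 157. ] [ 0.5598 -0.1161]
side stack_middle 0.91 [251.7 176.7] [ 0.5647 -0.037 ]
side stack_front 0.98 [253.8 191.5] [0.559 0.017]
side stack_front 0.93 [171.5 173.3] [ 0.7537 -0.0513]
side stack_front 0.83 [174.2 215.9] [0.7246 0.0964]
side stack_front 0.63 [340.9 238.6] [0.3859 0.1631]
side keeper_knob 0.76 [294.6 130.9] [ 0.4609 -0.155 ]
side keeper_pivot 0.97 [283.8 168. ] [ 0.4908 -0.0406]
side loupe 0.71 [210.3 187.4] [ 0.6585 -0.0055]
side tape_roll 0.92 [312.4 207.9] [0.4328 0.0656]
```

```bash
python3 - <<'E'
import cv2
im=cv2.imread("pics/top0.png")
cv2.imwrite("pics/top0c.png",cv2.resize(im[100:280,180:400],None,fx=3.3,fy=3.3,interpolation=cv2.INTER_CUBIC)[:600,:800])
im=cv2.imread("pics/side0.png")
cv2.imwrite("pics/side0c.png",cv2.resize(im[90:290,140:380],None,fx=3,fy=3,interpolation=cv2.INTER_CUBIC))
E
```

```text
(no output)
```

View pics/top0c.png

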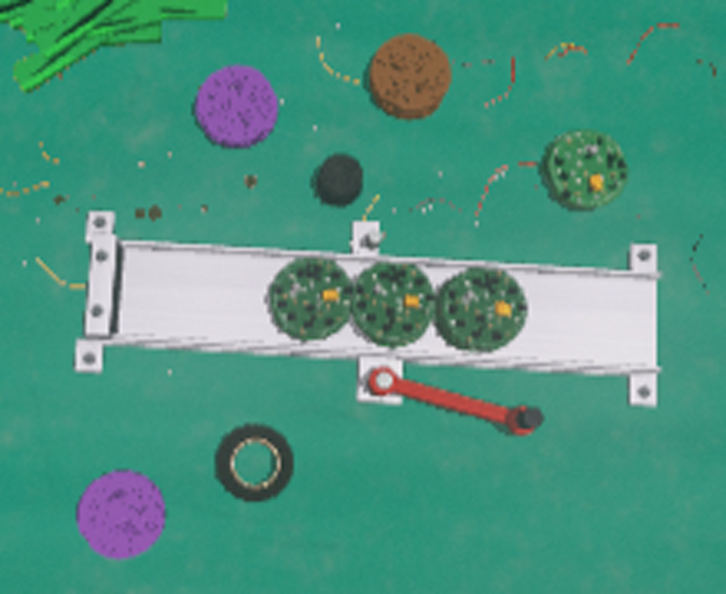

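View pics/side0c.png

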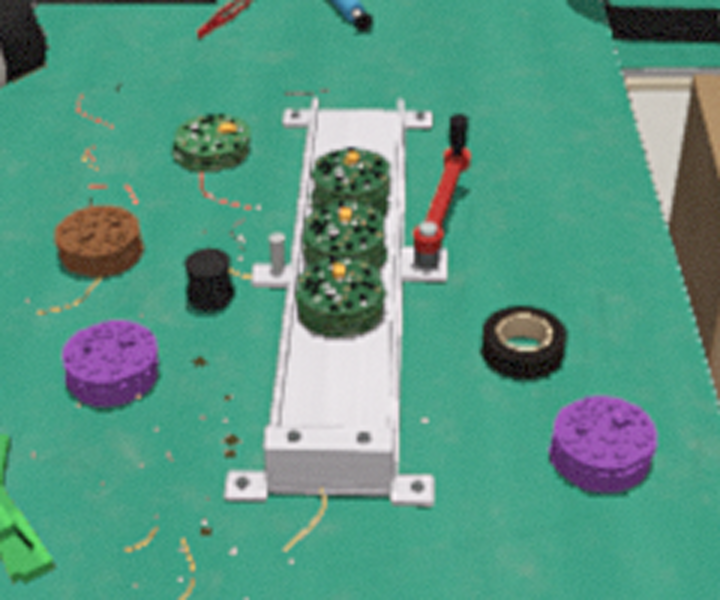

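The top crop shows, in full-image pixels, the row on the rail with front ≈(274,190), middle ≈(299,192) and rear ≈(325,193). The stop is at the left at x≈214. The keeper pivot is at ≈(296,215) and the knob at ≈(340,227).

Possible look-alikes for the row's stacks:
- Purple discs at (252,132) and (217,256).
- Brown disc at (304,123).
- Green spare at (357,151), off the rail.

I choose the three green stacks in the channel and push the rightmost one. Next I fit the rail frame.

```bash
cat > rail.py <<'E'
from h import *
import json
def W(f,p):
    c,s=np.cos(f[2]),np.sin(f[2]);return np.array([f[0]+c*p[0]-s*p[1],f[1]+s*p[0]+c*p[1],p[2]])
def L(f,q):
    c,s=np.cos(f[2]),np.sin(f[2]);d=np.array(q[:2])-f[:2];return np.array([c*d[0]+s*d[1],-s*d[0]+c*d[1]])
E
python3 - <<'E'
from rail import *
from scipy.optimize import least_squares
np.set_printoptions(precision=4,suppress=True)
T=lambda x,y:(180+x/3.3,100+y/3.3); S=lambda x,y:(140+x/3,90+y/3)
obs=[("top",(294.3,194.2),(0,0,0)),("top",(217.5,185.5),(0,.2,.006)),("top",(294.3,217.1),(-.062,-.013,.028)),
("top",T(659,276),(.0405,-.235,.018)),("top",T(657,372),(-.0405,-.235,.018)),
("side",(255.5,181.5),(0,0,0)),("side",(245,243.9),(0,.2,.006)),("side",(283.8,168),(-.062,-.013,.028)),
("side",S(316,99),(.0385,-.235,.018)),("side",S(401,99),(-.0385,-.235,.018))]
r=lambda f:np.concatenate([proj(c,W(f,p))-px for c,px,p in obs])
o=least_squares(r,[.554,-.03,-.08],loss="soft_l1");f=o.x;print(f);print(r(f).reshape(-1,2))
json.dump(list(f),open("rail.json","w"))
# triangulate knob from both
def tri(a,b):
    o1,d1=ray("top",a);o2,d2=ray("side",b)
    A=np.c_[d1,-d2];t=np.linalg.lstsq(A,o2-o1,rcond=None)[0];return (o1+d1*t[0]+o2+d2*t[1])/2
# keeper angle fit
kp={"top":(339.4,224.6),"side":(294.6,130.9)}
g=lambda a:np.concatenate([proj(c,W(f,(-.062+.112*np.sin(a[0]),-.013-.112*np.cos(a[0]),.056)))-kp[c] for c in kp])
k=least_squares(g,[0.]);print("keeper",k.x,k.fun)
for n,h in(("stack_rear",.047),("stack_middle",.042),("stack_front",.037)):
    for c in("top","side"):
        d=bot.pinpoint(c,n);
        if c=="top":
            for q in d[:1]: print(n,c,q["confidence"],L(f,at(c,q["position"],.006)))
# colour-free overlay: discs
im=cv2.imread("pics/top0.png");im2=cv2.imread("pics/side0.png")
def poly(pts,col):
    for c,i in(("top",im),("side",im2)):
        P=np.array([proj(c,W(f,p)) for p in pts]);cv2.polylines(i,[np.int32(P*16)],True,col,1,cv2.LINE_AA,4)
for z in(.018,):
    for s in(1,-1): poly([(s*.0365,-.235,z),(s*.0365,.2,z),(s*.0405,.2,z),(s*.0405,-.235,z)],(0,0,255))
poly([(-.0365,.2,.006),(.0365,.2,.006)],(255,0,0))
a=np.linspace(0,6.28,40)
for y0,h in((-.078,.047),(-.011,.042),(.056,.037)): poly([(.0335*np.cos(t),y0+.0335*np.sin(t),h) for t in a],(0,255,255))
A=cv2.resize(im[130:240,195:395],None,fx=4,fy=4,interpolation=cv2.INTER_CUBIC);cv2.imwrite("pics/ov.png",A)
E
```

```text
[ 0.5582 -0.024  -0.0532]
[[-3.6186 -1.6777]
 [-1.2203  0.7455]
 [ 0.8209 -2.2076]
 [ 0.846  -0.1788]
 [ 0.7966  1.0913]
 [-1.0427  0.6852]
 [ 2.5617 -0.5725]
 [-2.0062  1.8044]
 [ 0.5731 -0.6153]
 [ 0.8773 -0.0152]]
keeper [-0.2066] [ 0.1546  1.9094 -2.1732  2.8699]
stack_rear top 0.59 [-0.0024 -0.0858]
stack_middle top 0.83 [-0.0028 -0.0206]
stack_front top 0.74 [0.0028 0.0484]
```

View pics/ov.png

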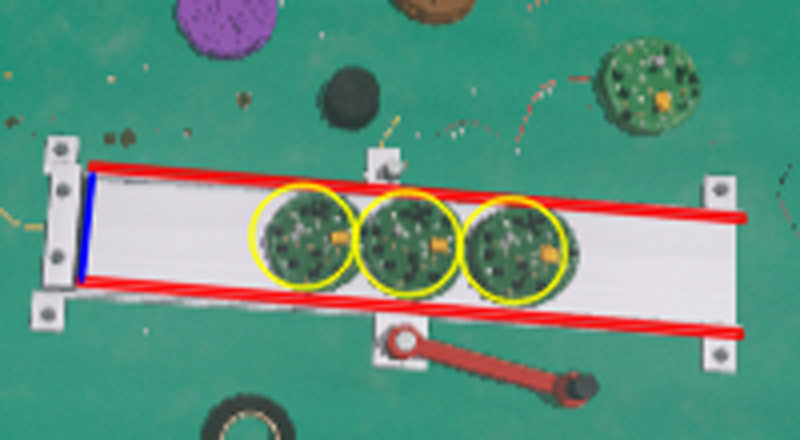

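The overlay shows the fitted lips (red) lying on the rail to about 2 px. The row sits about 8 mm farther from the stop than my drawn circles, which agrees with the networks (rear y ≈ −0.086). I now approach behind the rear stack with the fingers shut.

Emit:
apply_moves(steps=[[[0.62, 0.87, 0, 0, 0, -0.3, 1], [0.62, 0.87, 0, 0, 0, -0.3, 1], [0.62, 0.87, 0, 0, 0, -0.3, 1], [0.62, 0.87, 0, 0, 0, -0.3, 1]]])

```text
clock: 1.8
ee_pos: [0.3328, -0.4892, 0.232]
orientation: [-3.114, -0.406, -0.004]
wrist_force: [0.6, 0.1, 0.2]
finger_gap: 0.326
finger_force: 0.0
```

Emit:
apply_moves(steps=[[[0.62, 0.87, 0, 0, 0, -0.3, 1], [0.62, 0.87, 0, 0, 0, -0.3, 1], [0.62, 0.87, 0, 0, 0, -0.3, 1], [0.62, 0.87, 0, 0, 0, -0.3, 1]]])

```text
clock: 2.2
ee_pos: [0.4061, -0.3853, 0.2319]
orientation: [-3.136, -0.171, -0.003]
wrist_force: [-0.0, -0.4, -0.3]
finger_gap: 0.0
finger_force: 0.0
```

Emit:
apply_moves(steps=[[[0.62, 0.87, 0, 0, 0, -0.3, 1], [0.62, 0.87, 0, 0, 0, -0.3, 1], [0.62, 0.87, 0, 0, 0, -0.3, 1], [0.62, 0.87, 0, 0, 0, -0.3, 1]]])

```text
clock: 2.6
ee_pos: [0.4799, -0.2812, 0.2318]
orientation: [-3.139, 0.066, -0.004]
wrist_force: [0.6, 0.2, 0.1]
finger_gap: -0.001
finger_force: 0.0
```

Emit:
apply_moves(steps=[[[0.6, 0.85, -0.5, 0, 0, 0, 1], [0.6, 0.85, -0.5, 0, 0, 0, 1], [0.6, 0.85, -0.5, 0, 0, 0, 1], [0.6, 0.85, -0.5, 0, 0, 0, 1], [0.6, 0.85, -0.5, 0, 0, 0, 1]]])

```text
clock: 3.1
ee_pos: [0.5484, -0.1845, 0.1705]
orientation: [3.14, -0.077, -0.002]
wrist_force: [-0.3, -0.4, 0.2]
finger_gap: -0.0
finger_force: 0.0
```

```bash
python3 - <<'E'
from rail import *
np.set_printoptions(precision=4,suppress=True)
f=np.array(json.load(open("rail.json")))
s=bot.get_state();print(s["clock"],s["ee_pos"],L(f,s["ee_pos"]),s["joint_positions"],s["wrist_force"],s["finger_gap"]);print(R.from_rotvec(s["orientation"]).as_matrix())
im=bot.camera("wrist");cv2.imwrite("pics/w1.png",im)
# project wrist estimates onto planes
m=bot.camera_model("wrist");K=np.array(m["intrinsics"]);M=np.array(m["mount"]);print(m.keys())
RT=R.from_rotvec(s["orientation"]).as_matrix()
for n,z in dict(stack_rear=.006,stack_middle=.006,keeper_knob=.056,keeper_pivot=.028,rail=0).items():
    for q in bot.pinpoint("wrist",n)[:2]:
        p=q["position"];d=np.array([(p[0]-K[0,2])/K[0,0],-(p[1]-K[1,2])/K[1,1],-1])
        o=RT@M[:3,3]+s["ee_pos"];d=RT@M[:3,:3]@d;w=o+d*(z-o[2])/d[2]
        print(n,round(q["confidence"],2),np.round(p),w[:2],L(f,w))
E
```

```text
3.1 [ 0.5484 -0.1845  0.1705] [-0.0013 -0.1607] [ 0.6732  0.4567 -0.5076  1.788   0.2643  0.9662 -1.5626] [-0.34   -0.404   0.2468] -2.7897322386987464e-05
[[ 0.9988 -0.049  -0.0016]
 [-0.049  -0.9988 -0.0003]
 [-0.0016  0.0004 -1.    ]]
dict_keys(['intrinsics', 'mount'])
stack_rear 0.7 [ 73. 172.] [0.5641 0.0206] [0.0035 0.0449]
stack_rear 0.63 [187. 175.] [ 0.5537 -0.108 ] [-0.     -0.0841]
stack_middle 0.83 [127. 176.] [ 0.5564 -0.0397] [-0.001  -0.0158]
keeper_knob 0.61 [221. 263.] [ 0.469  -0.1453] [-0.0826 -0.1258]
keeper_pivot 0.67 [124. 230.] [ 0.4989 -0.0352] [-0.0587 -0.0143]
```

View pics/w1.png

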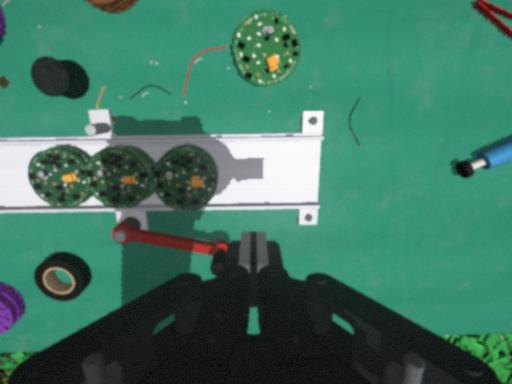

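The wrist view shows the rear stack at (187,175), centred in the channel, with the keeper knob at about (222,262). It confirms the rail fit. I descend in steps.

Emit:
apply_moves(steps=[[[0.01, 0, -0.95, 0, 0, 0, 1], [0.01, 0, -0.95, 0, 0, 0, 1], [0.01, 0, -0.95, 0, 0, 0, 1], [0.01, 0, -0.95, 0, 0, 0, 1]]])

```text
clock: 3.8
ee_pos: [0.548, -0.1832, 0.0555]
orientation: [-3.139, 0.078, 0.007]
wrist_force: [-0.7, 0.1, -0.5]
finger_gap: 0.001
finger_force: 0.0
```

Emit:
apply_moves(steps=[[[0, 0, -0.14, 0, 0, 0, 1], [0, 0, -0.28, 0, 0, 0, 1], [0, 0, -0.28, 0, 0, 0, 1]]])

```text
clock: 4.1
ee_pos: [0.549, -0.1832, 0.0224]
orientation: [-3.14, 0.077, 0.003]
wrist_force: [-0.5, 0.0, -0.3]
finger_gap: -0.004
finger_force: 0.0
```

Emit:
apply_moves(steps=[[[0.002, 0.04, 0, 0, 0, 0, 1], [0.004, 0.08, 0, 0, 0, 0, 1], [0.006, 0.12, 0, 0, 0, 0, 1], [0.008, 0.16, 0, 0, 0, 0, 1], [0.01, 0.19, 0, 0, 0, 0, 1], [0.011, 0.21, 0, 0, 0, 0, 1], [0.012, 0.23, 0, 0, 0, 0, 1], [0.013, 0.25, 0, 0, 0, 0, 1], [0.014, 0.27, 0, 0, 0, 0, 1], [0.016, 0.3, 0, 0, 0, 0, 1], [0.018, 0.33, 0, 0, 0, 0, 1], [0.019, 0.36, 0, 0, 0, 0, 1], [0.021, 0.39, 0, 0, 0, 0, 1], [0.022, 0.42, 0, 0, 0, 0, 1], [0.024, 0.45, 0, 0, 0, 0, 1], [0.026, 0.48, 0, 0, 0, 0, 1], [0.027, 0.51, 0, 0, 0, 0, 1], [0.029, 0.54, 0, 0, 0, 0, 1], [0.03, 0.57, 0, 0, 0, 0, 1], [0.032, 0.6, 0, 0, 0, 0, 1]]])

```text
clock: 6.1
ee_pos: [0.5539, -0.1109, 0.0237]
orientation: [-3.141, 0.077, 0.0]
wrist_force: [0.2, -1.7, 1.3]
finger_gap: 0.0
finger_force: 0.9
```

```bash
cat > look.py <<'E'
import sys
from rail import *
np.set_printoptions(precision=4,suppress=True)
f=np.array(json.load(open("rail.json")))
s=bot.get_state();print(s["clock"],s["ee_pos"],"rail",L(f,s["ee_pos"]),s["wrist_force"])
for c in("top","side"):
    im=bot.camera(c);cv2.imwrite(f"pics/{c}{sys.argv[1]}.png",im)
    for n,z in dict(stack_rear=.006,stack_middle=.006,stack_front=.006,keeper_knob=.056).items():
        for q in bot.pinpoint(c,n)[:4]:
            w=L(f,at(c,q["position"],z))
            if abs(w[0])<.02 or n=="keeper_knob":print(c,n,round(q["confidence"],2),w, np.arctan2(w[0]+.062,-.013-w[1]) if n=="keeper_knob" else "")
E
python3 look.py 1
```

```text
6.1 [ 0.5539 -0.1109  0.0237] rail [ 0.0003 -0.087 ] [ 0.1565 -1.7319  1.3126]
top stack_rear 0.87 [-0.0047 -0.0338] 
top stack_middle 0.65 [0.0035 0.0235] 
top stack_front 0.83 [0.0013 0.0912] 
top keeper_knob 0.76 [-0.0824 -0.1201] -0.18830389610127235
side stack_rear 0.72 [ 0.008  -0.0381] 
side stack_middle 0.71 [-0.0001  0.019 ] 
side stack_front 0.66 [-0.0052  0.0973] 
side keeper_knob 0.82 [-0.0873 -0.1428] -0.1928569452694179
```

Emit:
apply_moves(steps=[[[0.001, 0.02, 0, 0, 0, 0, 1], [0.003, 0.05, 0, 0, 0, 0, 1], [0.004, 0.08, 0, 0, 0, 0, 1], [0.006, 0.11, 0, 0, 0, 0, 1], [0.008, 0.14, 0, 0, 0, 0, 1], [0.009, 0.17, 0, 0, 0, 0, 1], [0.011, 0.2, 0, 0, 0, 0, 1], [0.012, 0.23, 0, 0, 0, 0, 1], [0.014, 0.26, 0, 0, 0, 0, 1], [0.015, 0.29, 0, 0, 0, 0, 1], [0.017, 0.32, 0, 0, 0, 0, 1], [0.019, 0.35, 0, 0, 0, 0, 1], [0.02, 0.38, 0, 0, 0, 0, 1], [0.022, 0.41, 0, 0, 0, 0, 1], [0.023, 0.44, 0, 0, 0, 0, 1], [0.025, 0.46, 0, 0, 0, 0, 1], [0.026, 0.48, 0, 0, 0, 0, 1], [0.027, 0.5, 0, 0, 0, 0, 1]]])

```text
clock: 8.4
ee_pos: [0.5571, -0.0511, 0.0237]
orientation: [3.141, -0.077, 0.0]
wrist_force: [-0.2, -0.7, -0.7]
finger_gap: -0.001
finger_force: 0.4
```

Emit:
apply_moves(steps=[[[0.001, 0.01, 0, 0, 0, 0, 1], [0.001, 0.02, 0, 0, 0, 0, 1], [0.002, 0.03, 0, 0, 0, 0, 1], [0.002, 0.04, 0, 0, 0, 0, 1]]])

```text
clock: 8.8
ee_pos: [0.5573, -0.0465, 0.0237]
orientation: [3.141, -0.078, -0.0]
wrist_force: [-0.2, -0.1, 0.1]
finger_gap: -0.0
finger_force: 0.4
```

Emit:
apply_moves(steps=[[[0.001, 0.01, 0, 0, 0, 0, 1], [0.001, 0.02, 0, 0, 0, 0, 1]]])

```text
clock: 9.0
ee_pos: [0.5574, -0.044, 0.0237]
orientation: [3.141, -0.077, -0.0]
wrist_force: [-0.1, -0.2, -0.0]
finger_gap: 0.003
finger_force: 0.4
```

Rail y of the TCP is −0.020 and contact with the stop is expected near −0.015. I continue slowly and watch the force.

Emit:
apply_moves(steps=[[[0.001, 0.01, 0, 0, 0, 0, 1], [0.001, 0.02, 0, 0, 0, 0, 1], [0.001, 0.025, 0, 0, 0, 0, 1]]])

```text
clock: 9.3
ee_pos: [0.5576, -0.0409, 0.0237]
orientation: [-3.141, 0.077, -0.0]
wrist_force: [-0.5, -0.5, -0.4]
finger_gap: 0.002
finger_force: 0.4
```

Emit:
apply_moves(steps=[[[0.001, 0.01, 0, 0, 0, 0, 1], [0.001, 0.015, 0, 0, 0, 0, 1]]])

```text
clock: 9.5
ee_pos: [0.5577, -0.0392, 0.0237]
orientation: [3.141, -0.077, -0.0]
wrist_force: [0.2, -2.0, -0.5]
finger_gap: 0.001
finger_force: 1.0
```

```bash
python3 look.py 2
```

```text
9.5 [ 0.5577 -0.0392  0.0237] rail [ 0.0003 -0.0152] [ 0.2176 -1.9548 -0.4683]
top stack_middle 0.63 [-0.0036  0.0972] 
top stack_front 0.93 [-0.0046  0.1609] 
top keeper_knob 0.69 [-0.0782 -0.1267] -0.14110409186382186
side stack_rear 0.83 [0.0058 0.0214] 
side stack_middle 0.83 [-0.0024  0.0965] 
side stack_front 0.7 [-0.0026  0.1626] 
side keeper_knob 0.84 [-0.0883 -0.1322] -0.2172676547929921
```

Emit:
apply_moves(steps=[[[0, 0.01, 0, 0, 0, 0, 1], [0, 0.015, 0, 0, 0, 0, 1]]])

```text
clock: 10.2
ee_pos: [0.5577, -0.039, 0.0238]
orientation: [3.139, -0.079, -0.0]
wrist_force: [-0.4, -6.0, 0.6]
finger_gap: -0.001
finger_force: 2.9
```

Emit:
apply_moves(steps=[[[0, 0.01, 0, 0, 0, 0, 1], [0, 0.015, 0, 0, 0, 0, 1]]])

```text
clock: 10.4
ee_pos: [0.5577, -0.0389, 0.0238]
orientation: [3.137, -0.081, -0.0]
wrist_force: [-0.2, -9.1, 2.5]
finger_gap: -0.0
finger_force: 4.4
```

The arm has met a hard stop: 9 N with no motion. I back off and look.

Emit:
apply_moves(steps=[[[0, -0.03, 0, 0, 0, 0, 1], [-0.005, -0.08, 0, 0, 0, 0, 1], [-0.01, -0.25, 0, 0, 0, 0, 1], [-0.02, -0.4, 0, 0, 0, 0, 1], [-0.02, -0.4, 0.3, 0, 0, 0, 1], [-0.02, -0.4, 0.9, 0, 0, 0, 1], [-0.02, -0.4, 0.9, 0, 0, 0, 1]]])

```text
clock: 11.1
ee_pos: [0.5574, -0.083, 0.1354]
orientation: [-3.14, 0.076, -0.008]
wrist_force: [1.0, 0.1, 0.3]
finger_gap: 0.0
finger_force: 0.0
```

```bash
python3 look.py 3; python3 - <<'E'
import cv2,numpy as np
a=cv2.imread("pics/top3.png")[150:240,195:365];b=cv2.imread("pics/side3.png")[100:270,200:320]
a=cv2.resize(a,None,fx=4.4,fy=4.4,interpolation=cv2.INTER_CUBIC)
cv2.imwrite("pics/t3c.png",a)
cv2.imwrite("pics/s3c.png",cv2.resize(b,None,fx=3.5,fy=3.5,interpolation=cv2.INTER_CUBIC))
E
```

```text
11.1 [ 0.5574 -0.083   0.1354] rail [ 0.0024 -0.0589] [1.0064 0.1017 0.3275]
top stack_rear 0.77 [-0.0071  0.0335] 
top stack_rear 0.62 [-0.007   0.1631] 
top stack_middle 0.59 [-0.0107  0.0955] 
top stack_front 0.74 [-0.0106  0.1582] 
top keeper_knob 0.76 [-0.0855 -0.1282] -0.2011777954768812
side stack_rear 0.75 [-0.0014  0.0353] 
side stack_middle 0.74 [0.0027 0.0977] 
side stack_front 0.6 [-0.0048  0.1599] 
side keeper_knob 0.89 [-0.0885 -0.1272] -0.22846302706136384
```

View pics/t3c.png

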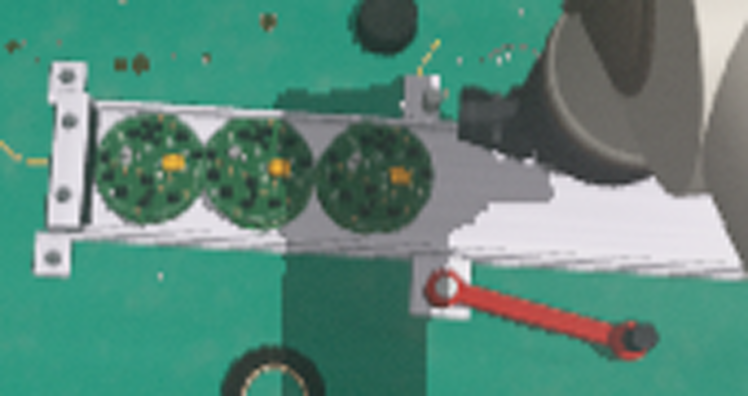

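View pics/s3c.png

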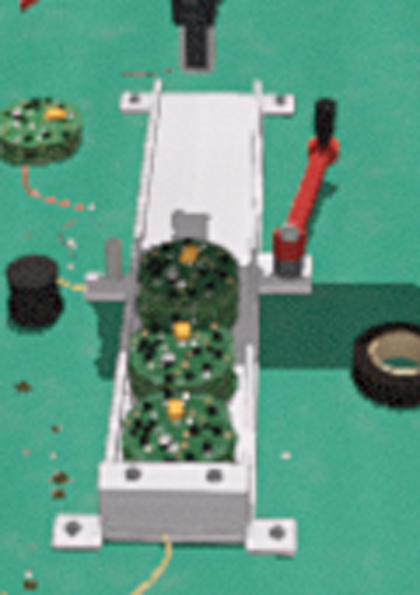

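Both views show the three stacks touching each other, with the front one against the black stop face (crop left edge ≈(95,165)). The keeper is still open at about −0.2 rad. Next I plan the arc for the knob.

```bash
cat > arc.py <<'E'
from rail import *
np.set_printoptions(precision=3,suppress=True)
f=np.array(json.load(open("rail.json")))
def pose(a,d):  # TCP xy world, tool yaw for keeper angle a, centre distance d behind the knob
    k=np.array([-.062+.112*np.sin(a),-.013-.112*np.cos(a)])-d*np.array([np.cos(a),np.sin(a)])
    return W(f,(*k,0))[:2]
E
python3 - <<'E'
from arc import *
s=bot.get_state();p=np.array(s["ee_pos"]);print(p,s["joint_positions"])
st=pose(-.2,.034);print("start",st,(st-p[:2])/.12)
seg=[(-.2,.25),(.25,.7),(.7,1.15),(1.15,1.57)]
b=st;a0=-.2
for lo,hi in seg:
    print("seg",lo,hi)
    for a in np.linspace(lo,hi,10)[(0 if lo<0 else 1):]:
        q=pose(a,.019);print(np.round((q-b)/.12,3).tolist(),round((a-a0)/.5,2))
    b=pose(hi,.019);a0=hi
E
```

```text
[ 0.555 -0.083  0.13 ] [ 0.497  0.482 -0.501  1.86   0.294  0.875 -1.766]
start [ 0.435 -0.134] [-0.999 -0.418]
seg -0.2 0.25
[0.121, -0.031] 0.0
[0.165, -0.05] 0.1
[0.209, -0.066] 0.2
[0.254, -0.079] 0.3
[0.3, -0.091] 0.4
[0.347, -0.1] 0.5
[0.394, -0.107] 0.6
[0.441, -0.112] 0.7
[0.488, -0.114] 0.8
[0.535, -0.114] 0.9
seg 0.25 0.7
[0.047, 0.003] 0.1
[0.094, 0.007] 0.2
[0.141, 0.015] 0.3
[0.187, 0.024] 0.4
[0.233, 0.036] 0.5
[0.278, 0.05] 0.6
[0.323, 0.067] 0.7
[0.366, 0.085] 0.8
[0.409, 0.106] 0.9
seg 0.7 1.15
[0.041, 0.023] 0.1
[0.082, 0.048] 0.2
[0.121, 0.075] 0.3
[0.158, 0.103] 0.4
[0.194, 0.134] 0.5
[0.229, 0.166] 0.6
[0.262, 0.2] 0.7
[0.293, 0.236] 0.8
[0.322, 0.273] 0.9
seg 1.15 1.57
[0.026, 0.036] 0.09
[0.05, 0.073] 0.19
[0.072, 0.111] 0.28
[0.092, 0.151] 0.37
[0.111, 0.191] 0.47
[0.127, 0.232] 0.56
[0.142, 0.273] 0.65
[0.155, 0.316] 0.75
[0.165, 0.358] 0.84
```

Emit:
apply_moves(steps=[[[-0.99, -0.42, 0, 0, 0, -0.4, 1], [-0.99, -0.42, 0, 0, 0, -0.4, 1], [-0.99, -0.42, 0, 0, 0, -0.4, 1], [-0.99, -0.42, 0, 0, 0, -0.4, 1], [-0.99, -0.42, 0, 0, 0, -0.4, 1]]])

```text
clock: 12.1
ee_pos: [0.4365, -0.1344, 0.1317]
orientation: [3.117, -0.392, 0.001]
wrist_force: [0.2, 0.2, 1.1]
finger_gap: 0.001
finger_force: 0.0
```

```bash
python3 - <<'E'
from arc import *
s=bot.get_state();p=np.array(s["ee_pos"]);Rm=R.from_rotvec(s["orientation"]).as_matrix()
print(p,"err to start",pose(-.2,.034)-p[:2],"yaw rel rail",np.arctan2(Rm[1,0],Rm[0,0])-f[2],s["wrist_force"],s["joint_positions"])
im=bot.camera("wrist");cv2.imwrite("pics/w4.png",im)
m=bot.camera_model("wrist");K=np.array(m["intrinsics"]);M=np.array(m["mount"])
for n,z in dict(keeper_knob=.056,keeper_pivot=.028).items():
    for q in bot.pinpoint("wrist",n)[:2]:
        u=q["position"];d=np.array([(u[0]-K[0,2])/K[0,0],-(u[1]-K[1,2])/K[1,1],-1])
        o=Rm@M[:3,3]+p;d=Rm@M[:3,:3]@d;w=o+d*(z-o[2])/d[2]
        print(n,round(q["confidence"],2),np.round(u),w[:2],L(f,w))
E
```

```text
[ 0.437 -0.134  0.132] err to start [-0.002  0.001] yaw rel rail -0.19703863431673946 [0.205 0.242 1.082] [ 0.657  0.303 -0.477  2.107  0.197  0.773 -1.764]
keeper_knob 0.76 [255. 164.] [ 0.468 -0.143] [-0.084 -0.124]
keeper_knob 0.16 [68. 95.] [ 0.553 -0.021] [-0.006  0.003]
keeper_pivot 0.66 [253. 165.] [ 0.462 -0.14 ] [-0.09  -0.121]
keeper_pivot 0.59 [128. 156.] [ 0.497 -0.033] [-0.06  -0.012]
```

View pics/w4.png

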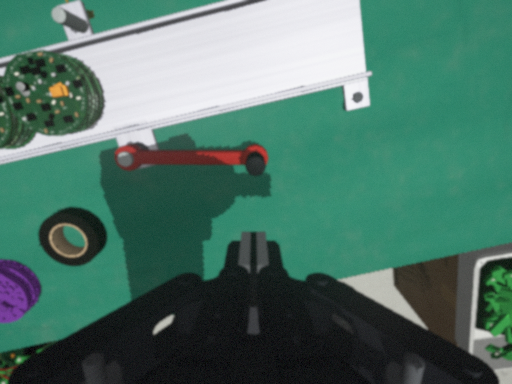

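The wrist view shows the knob at (255,162) directly ahead of the fingertips at (255,240), and the measured knob position matches the plan to 1 mm. I descend beside it.

Emit:
apply_moves(steps=[[[-0.02, 0, -0.4, 0, 0, 0, 1], [-0.02, 0, -0.7, 0, 0, 0, 1], [-0.02, 0, -0.7, 0, 0, 0, 1], [-0.02, 0, -0.7, 0, 0, 0, 1]]])

```text
clock: 12.65
ee_pos: [0.4346, -0.133, 0.0476]
orientation: [-3.116, 0.388, 0.002]
wrist_force: [0.1, -0.1, 0.2]
finger_gap: 0.001
finger_force: 0.0
```

Emit:
apply_moves(steps=[[[0.06, -0.015, 0, 0, 0, 0, 1], [0.12, -0.03, 0, 0, 0, 0, 1], [0.165, -0.05, 0, 0, 0, 0.1, 1], [0.21, -0.065, 0, 0, 0, 0.2, 1], [0.255, -0.08, 0, 0, 0, 0.3, 1], [0.3, -0.09, 0, 0, 0, 0.4, 1], [0.347, -0.1, 0, 0, 0, 0.5, 1], [0.394, -0.107, 0, 0, 0, 0.6, 1], [0.44, -0.112, 0, 0, 0, 0.7, 1], [0.488, -0.114, 0, 0, 0, 0.8, 1], [0.535, -0.114, 0, 0, 0, 0.9, 1]]])

```text
clock: 13.75
ee_pos: [0.5003, -0.1485, 0.0494]
orientation: [3.124, 0.317, 0.004]
wrist_force: [-0.1, 0.5, -0.5]
finger_gap: 0.004
finger_force: 0.2
```

```bash
cat > chk.py <<'E'
import sys
from arc import *
s=bot.get_state();p=np.array(s["ee_pos"]);Rm=R.from_rotvec(s["orientation"]).as_matrix();a=float(sys.argv[1])
print(s["clock"],p,"err",(pose(a,.019)-p[:2])/.12,"yaw",np.arctan2(Rm[1,0],Rm[0,0])-f[2],s["wrist_force"],s["joint_positions"])
c="top";bot.camera(c)
for c in("top","side"):
    bot.camera(c)
    for q in bot.pinpoint(c,"keeper_knob")[:2]:
        w=L(f,at(c,q["position"],.056));print(c,q["confidence"],w,np.arctan2(w[0]+.062,-.013-w[1]))
E
python3 chk.py .25
```

```text
13.75 [ 0.5   -0.149  0.049] err [-0.011  0.011] yaw 0.255374875547587 [-0.093  0.517 -0.465] [ 0.647  0.559 -0.507  1.997  0.42   0.685 -1.494]
top 0.48 [-0.035 -0.116] 0.2536713689007758
side 0.91 [-0.036 -0.128] 0.2229993830515642
```

The keeper is following at about 0.25 rad. I continue along the arc.

Emit:
apply_moves(steps=[[[0.045, 0.005, 0, 0, 0, 0.1, 1], [0.09, 0.01, 0, 0, 0, 0.2, 1], [0.135, 0.018, 0, 0, 0, 0.3, 1], [0.18, 0.028, 0, 0, 0, 0.4, 1], [0.225, 0.04, 0, 0, 0, 0.5, 1], [0.27, 0.055, 0, 0, 0, 0.6, 1], [0.315, 0.072, 0, 0, 0, 0.7, 1], [0.36, 0.09, 0, 0, 0, 0.8, 1], [0.4, 0.11, 0, 0, 0, 0.9, 1]]])

```text
clock: 14.9
ee_pos: [0.5464, -0.135, 0.048]
orientation: [2.976, 1.005, -0.0]
wrist_force: [0.5, 0.0, -0.8]
finger_gap: 0.0
finger_force: 0.2
```

```bash
python3 chk.py .7
```

```text
14.9 [ 0.546 -0.135  0.048] err [0.013 0.004] yaw 0.704626721058385 [ 0.537  0.034 -0.805] [ 0.662  0.645 -0.605  1.892  0.517  0.765 -1.152]
top 0.71 [ 0.004 -0.1  ] 0.6519028795239641
side 0.62 [-0.002 -0.104] 0.582353120342302
```

Emit:
apply_moves(steps=[[[0.045, 0.025, 0, 0, 0, 0.1, 1], [0.09, 0.05, 0, 0, 0, 0.2, 1], [0.13, 0.077, 0, 0, 0, 0.3, 1], [0.167, 0.106, 0, 0, 0, 0.4, 1], [0.203, 0.137, 0, 0, 0, 0.5, 1], [0.238, 0.17, 0, 0, 0, 0.6, 1], [0.27, 0.204, 0, 0, 0, 0.7, 1], [0.302, 0.24, 0, 0, 0, 0.8, 1], [0.33, 0.277, 0, 0, 0, 0.9, 1]]])

```text
clock: 16.05
ee_pos: [0.5855, -0.1017, 0.0477]
orientation: [2.677, 1.644, -0.001]
wrist_force: [0.0, -0.8, -0.2]
finger_gap: -0.0
finger_force: 0.2
```

```bash
python3 chk.py 1.15
```

```text
16.05 [ 0.586 -0.102  0.048] err [ 0.009 -0.   ] yaw 1.1544076843392554 [ 0.024 -0.842 -0.225] [ 0.645  0.722 -0.701  1.809  0.61   0.841 -0.826]
top 0.65 [ 0.039 -0.053] 1.1892110451406286
side 0.82 [ 0.037 -0.074] 1.0183583592496046
```

Emit:
apply_moves(steps=[[[0.026, 0.036, 0, 0, 0, 0.09, 1], [0.052, 0.073, 0, 0, 0, 0.19, 1], [0.075, 0.111, 0, 0, 0, 0.28, 1], [0.096, 0.151, 0, 0, 0, 0.37, 1], [0.115, 0.191, 0, 0, 0, 0.47, 1], [0.132, 0.232, 0, 0, 0, 0.56, 1], [0.147, 0.273, 0, 0, 0, 0.65, 1], [0.16, 0.315, 0, 0, 0, 0.75, 1], [0.17, 0.345, 0, 0, 0, 0.84, 1]]])

```text
clock: 17.2
ee_pos: [0.6059, -0.0603, 0.0476]
orientation: [-2.276, -2.166, 0.001]
wrist_force: [-0.4, -0.3, 0.4]
finger_gap: 0.002
finger_force: 0.2
```

```bash
python3 chk.py 1.57
```

```text
17.2 [ 0.606 -0.06   0.048] err [0.004 0.013] yaw 1.5743686374246937 [-0.423 -0.304  0.365] [ 0.622  0.778 -0.789  1.769  0.692  0.896 -0.528]
top 0.53 [ 0.051 -0.017] 1.536273693197021
side 0.67 [ 0.045 -0.016] 1.5440293212390057
```

Now I press gently until it meets the limit.

Emit:
apply_moves(steps=[[[0, 0.015, 0, 0, 0, 0, 1], [0, 0.03, 0, 0, 0, 0, 1]]])

```text
clock: 17.65
ee_pos: [0.6063, -0.0581, 0.0477]
orientation: [2.277, 2.162, -0.003]
wrist_force: [0.3, -5.9, 1.2]
finger_gap: 0.001
finger_force: 2.7
```

Emit:
apply_moves(steps=[[[0, 0.01, 0, 0, 0, 0, 1], [0, 0.02, 0, 0, 0, 0, 1]]])

```text
clock: 17.85
ee_pos: [0.6063, -0.058, 0.0477]
orientation: [2.277, 2.16, -0.006]
wrist_force: [-0.4, -9.0, 1.5]
finger_gap: 0.001
finger_force: 4.6
```

The keeper is at its limit, with 9 N and no motion. I retreat and verify.

Emit:
apply_moves(steps=[[[0, -0.05, 0, 0, 0, 0, 1], [0, -0.2, 0, 0, 0, 0, 1], [0, -0.4, 0, 0, 0, 0, 1], [0, -0.4, 0.5, 0, 0, 0, 1], [0, -0.9, 0.9, 0, 0, 0, 1], [0, -0.9, 0.9, 0, 0, 0, 1], [0, -0.9, 0.9, 0, 0, 0, 1]]])

```text
clock: 18.55
ee_pos: [0.6086, -0.1672, 0.1594]
orientation: [2.279, 2.153, 0.003]
wrist_force: [-0.5, -0.7, 0.5]
finger_gap: 0.001
finger_force: 0.0
```

```bash
python3 chk.py 1.57; python3 look.py 5; python3 - <<'E'
import cv2,numpy as np
a=cv2.imread("pics/top5.png")[150:240,195:365];b=cv2.imread("pics/side5.png")[100:270,180:340]
a=cv2.resize(a,(566,300),interpolation=cv2.INTER_CUBIC);b=cv2.resize(b,(282,300),interpolation=cv2.INTER_CUBIC)
cv2.imwrite("pics/f5.png",cv2.resize(np.hstack([a,b]),(800,283)))
E
```

```text
18.55 [ 0.609 -0.167  0.159] err [-0.018  0.904] yaw 1.56726808159816 [-0.514 -0.747  0.49 ] [ 0.836  0.671 -0.88   1.66   0.577  1.083 -0.271]
top 0.69 [-0.009  0.156] 2.8400291084103717
top 0.67 [ 0.055 -0.011] 1.590246898975605
side 0.83 [ 0.051 -0.019] 1.5165413071099634
18.8 [ 0.6055 -0.1601  0.1546] rail [ 0.0545 -0.1333] [ 0.0916  0.5697 -0.2112]
top stack_rear 0.75 [0.003  0.0355] 
top stack_middle 0.65 [-0.0075  0.099 ] 
top stack_front 0.61 [-0.0029  0.1635] 
top keeper_knob 0.66 [ 0.0514 -0.0081] 1.6136898077082462
side stack_middle 0.82 [-0.0041  0.0964] 
side stack_middle 0.59 [0.0018 0.1981] 
side stack_front 0.93 [-0.01    0.1593] 
side keeper_knob 0.89 [ 0.0432 -0.0234] 1.4717926453169972
```

View pics/f5.png

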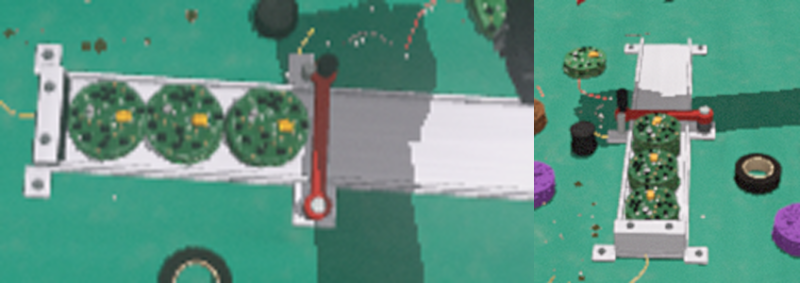

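The picture shows the keeper shut across the rail at crop x≈320, against its post, and the row packed against the stop at x≈65. The robot is clear, so I hand in.

```bash
python3 -c "
from station import bot
print(bot.job_done())"
```

```text
the job is handed in; nothing more can be done
None
```

The job is handed in at about 19 s of the 54 s allowed: the row is fully home against the end stop and the keeper is shut behind it, judging by the cameras and a hard 9 N stop on each push (no verdict was returned).

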